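Hang a V-rest on the free branch of a turning jig tree

TASK

Turn the jig tree until its empty branch, the one with the bare brass tongue, lies over the yellow pointer of the stand. Then take the blue V-rest from the bench and hang it upright on that branch: the tongue may be set askew, so set the rest lightly on it and turn it by feel, never forcing it, until it drops over the tongue and sits fully home on the disc. Let go, leaving the branch over the pointer and the beaker, bung and paddle undisturbed.

Things in the scene. Friction and masses are not known exactly. Their poses are not given: they have to be found in the camera images.
- tree_base: fixed blue round stand of the jig tree, 170 mm across; origin on the tree's upright axis at bench level; a yellow pointer lies on the bench along its -x axis, 83 to 144 mm out. The tree above: hub 40 mm across with a black ball (top 121 mm up), four level branches 90 degrees apart (bars 14 mm wide, 81 to 91 mm up), each with a dark disc 46 mm across, top 100 mm up, 110 mm from the axis
- tree (a joint): turning angle of the tree about its upright axis, anticlockwise from above; 0 or one full turn = empty branch over the pointer. Can be turned either way to reach it, against steady friction of 0.3 N m (about 3 N at a branch end), and stays where it is left. It may be turned by pushing sideways on the V-rests clamped to it
- seat (a point): centre of the top of the empty branch's disc; its -x axis points out along the branch. Centred on it stands an upright brass tongue 22 mm long, 8 mm thick, 18 mm high, held stiffly (0.3 N m) with its length anywhere within 52 degrees either way of the branch's direction (different each time, not shown by these axes). The disc's top is a springy pad (4 N per mm, 4 mm travel)
- green_rest (a point): a V-rest like the loose one, clamped fast to its branch; this point lies in the middle of its coloured block, 140 mm above the bench, 110 mm from the tree's axis; its top is 172 mm above the bench. Green, on the branch 90 degrees anticlockwise (from above) of the empty one
- yellow_rest (a point): a V-rest like the loose one, clamped fast to its branch; this point lies in the middle of its coloured block, 140 mm above the bench, 110 mm from the tree's axis; its top is 172 mm above the bench. Yellow, opposite the empty branch
- red_rest (a point): a V-rest like the loose one, clamped fast to its branch; this point lies in the middle of its coloured block, 140 mm above the bench, 110 mm from the tree's axis; its top is 172 mm above the bench. Red, on the branch 90 degrees clockwise (from above) of the empty one
- rest_mid (a point): middle of the loose V-rest, 35 mm above its underside: upright, 44 mm (x) by 28 mm (y), 72 mm high, about 0.16 kg; aluminium foot, blue block 36 mm long (26 to 54 mm up), black V-fork. Grip its flat sides y = +-14 mm, 0 to 54 mm up
- rest_foot (a point): centre of the loose V-rest's underside, axes as the rest's. A blind slot 25 mm (x) by 11 mm (y), 22 mm deep, is centred here; it fits over the tongue either way round with 1.5 mm to spare each side. Unless slot and tongue align within some 7 degrees the rest stays 18 mm high on the tongue. Coincides with the seat point when fully home
- beaker: glass beaker, 68 mm wide, 90 mm high; origin under its centre; to be left alone
- bung: red-brown rubber bung, 34 mm wide, 30 mm high; origin under its centre; to be left alone
- paddle: graphite paddle with a handle, about 200 mm long, lying along its x; to be left alone

How it is judged:
On the way, in this order (a step that is already met when the one before it is completed fails the run):
1. the empty branch has been turned over the pointer (x of seat in the frame of tree_base below 0 m and y of seat in the frame of tree_base between -0.02 and 0.02 m), for 0.2 s.
2. the blue V-rest sits fully home on the empty branch's disc (distance between rest_foot and seat below 0.006 m and angle between rest_foot's own z axis and vertical below 0.1 rad), for 0.2 s.
At the end, for the whole second after the job is handed in: The centre of the empty branch's disc is within 20 mm sideways of the pointer's line, on the pointer's side; the blue V-rest is upright (within 0.1 rad) on that disc, its underside's centre within 6 mm of the disc's centre, released and at rest (all of step 1 and all of step 2 and linear speed of rest below 0.02 m/s); the robot touches nothing.
It fails at once if the V-rest is forced against the tree with more than 25 N (contact force between rest and tree_base above 25 N).
It fails at once if the beaker is moved more than 25 mm (distance of beaker from where it was at the start of the episode above 0.025 m).
It fails at once if the bung is moved more than 25 mm (distance of bung from where it was at the start of the episode above 0.025 m).
It fails at once if the paddle is moved more than 25 mm (distance of paddle from where it was at the start of the episode above 0.025 m).
It fails at once if the beaker is tipped (angle between beaker's own z axis and vertical above 0.5 rad).
It also fails if it takes over 72 s, if anything falls off the work surface, if the arm or the gripper's body presses on something with over 40 N, if the wrist force passes 120 N, or if a joint passes its speed limit or range.

ROBOT

A 6-joint arm with a two-finger parallel gripper is mounted at the origin on the work surface. World frame = base frame: x ahead of the robot, y to its left, z up, the work surface at z = 0. Lengths are in m, angles in rad, forces in N, time in s.
With the tool pointing down it reaches from about 0.3 to 0.875 m from the base axis. Payload 6.4 kg.
Tool frame: the origin (TCP) lies midway between the tips of the shut fingers; the grasp point (between the pads) lies 19 mm behind it; z points along the fingers, y is the direction in which the jaws open and shut (so a half turn about z gives the same grasp; the last joint's range is limited). The gripper opens to 85 mm and grips with 20 to 120 N. Pads are 22 mm wide; open, the fingers measure 114 mm over their backs; the gripper's body (76 mm by 85 mm) begins 54 mm behind the grasp point. The pads swing forward as they close: fully open they stand 13 mm farther back than shut.
Start: joints at [-1.532, 0.181, 1.607, -0, 1.354, -0.206], TCP at [0.139, -0.558, 0.231] pointing down, gripper open.
Joint ranges: [-2.99, 2.99], [-0.89, 2.07], [0.3, 2.58], [-1.14, 4.28], [0, 2.63], [-3.12, 3.12]. Speed limits (rad/s): [2.57, 2.57, 3.01, 3.14, 3.14, 3.14].

INTERFACE

Orientations are given as [roll, pitch, yaw] about the fixed x, y, z axes, in that order (R = Rz(yaw) Ry(pitch) Rx(roll)).
In Python, from rig import monitor, cams, robot gives the robot as it stands.
- The arm moves only by the tool step_arm, never from a script. Its argument "plan" is one flat list of numbers, 5 for each row, row after row: the shift along the tool's x, y, z in mm, then the turn about the tool's z in degrees, then the opening in per cent of the stroke, from 0 (shut) to 100 (fully open). A call has exactly 10 rows; each row is the pose to reach, as a shift and turn from the pose measured when the call began, along the tool's axes at that moment; what a row does not reach only later rows make up. A row lasts 1/12 s, in which the tool goes at most 41.7 mm and 7.16 degrees, less where a joint would pass 70% of its speed; a pose out of reach is approached as far as the arm can. A call with a gripper value outside its range is refused whole. The fingers move at their own pace and stop on an object; the grip force is fixed at half the most. Time passes only in rows, so rows that repeat a pose let the fingers close, or fill a call up. It gives the time, the measured TCP pose, the force and the opening at its end, in the units of the state.
- monitor.read_state(): the state, without advancing time (a new reading comes with each control period).
- cams.grab_frame(name): name is "scene" or "top" or "wrist"; returns a dict with "image" (384x512x3 uint8, red, green, blue), "z_map" (384x512 float32, m along the optical axis (not along the pixel's ray), 0 where there is no reading), "camera_matrix" (3x3 intrinsics, pixels), "rvec" (rotation vector, rad) and "tvec" (3), from world to camera coordinates, as OpenCV has them. Camera axes: x right, y down, z forward; pixel columns grow to the right and rows downward; lengths in m; the calibration is good to about 2 mm. The wrist camera is an equidistant fisheye: a pixel r from the principal point sees the ray r / f radians off the axis. A picture is of the moment at which its call begins.
- robot.close_job(): hands the job in, once; it reports no verdict.
Trained networks look in a picture, given as the dict that the camera call returned (one of the last four; its "shot" number tells which), for a name from the list of things; names that differ only in an ending like _2 or _b are one class to them, and where a whole thing is asked for, a point or a joint stands for the part that bears it (a point fixed in the world has none). Each returns a list of dicts, best first, with "p" (0 to 1); they miss things now and then, are a little off and sometimes report something else, mostly with a low value. They report only what shows in the picture. A call takes as long as a camera call.
- cams.recognise(name, picture): "rect" ([left, top, right, bottom] in pixels, round what is visible of it).
- cams.place_of(name, picture): "at" ([row, column] in pixels: a listed point, or the origin of a listed thing).
The state is a dict: "t": time; "joint_positions": joint angles; "joint_vel": joint speeds; "joint_efforts": joint torques, N m; "tcp_pos": TCP position; "tcp_rot": TCP orientation; "force": force on the tool from outside, world axes, zero at the start; "torque": the same for the moment, N m; "grip_width": finger opening in m.
Only numpy, scipy, OpenCV 4.12 (cv2) and the standard library are available. Lean on these libraries where they do the work, as an engineer would, in place of code of your own. Each camera call takes 0.05 s, during which the arm holds its last target. There are 200 camera calls.

## Working session

There is one attempt and no reset: what is moved stays moved. The work goes in short steps, Python scripts to look and compute and a tool call to move; the robot and the scene stay as the last step left them, time stands still between calls to the robot, and variables do not carry over. Pictures are saved under pics/ and viewed, about 8 in all and at most 12, crops included, and the job is handed in when it is done.

Besides the shell and the picture viewer there is one more tool, called after "Call:" as name(argument=value, ...) on one line, values as JSON. step_arm: Moves the arm, as the interface text tells. Its arguments: {"type":"object","properties":{"plan":{"type":"array","items":{"type":"number"}}},"required":["plan"]}

```bash
ls; mkdir -p pics; cat > h.py <<'E'
import numpy as np, cv2
from rig import monitor, cams, robot
from scipy.spatial.transform import Rotation as R
def grab(n,save=None):
    p=cams.grab_frame(n)
    if save: cv2.imwrite(f'pics/{save}.png',p['image'][:,:,::-1])
    return p
def ray(p,rc,wrist=False):
    K=p['camera_matrix']; x=(rc[1]-K[0,2])/K[0,0]; y=(rc[0]-K[1,2])/K[1,1]
    if wrist:
        th=np.hypot(x,y); s=np.tan(th)/max(th,1e-9); x*=s;y*=s
    Rm=cv2.Rodrigues(np.array(p['rvec'],float))[0]; t=np.array(p['tvec'],float).ravel()
    return -Rm.T@t, Rm.T@np.array([x,y,1.])
def atz(p,rc,z,wrist=False):
    c,d=ray(p,rc,wrist); return c+d*(z-c[2])/d[2]
def atd(p,rc,wrist=False):
    r,c=int(round(rc[0])),int(round(rc[1])); d0=p['z_map'][max(r-1,0):r+2,max(c-1,0):c+2]; d0=d0[d0>0]
    if len(d0)==0: return None
    c,d=ray(p,rc,wrist); return c+d*np.median(d0)
E
python3 - <<'E'
from h import *
np.set_printoptions(precision=3,suppress=True)
Z=dict(tree_base=0,seat=.1,green_rest=.14,yellow_rest=.14,red_rest=.14,rest_mid=.035,rest_foot=0,beaker=0,bung=0,paddle=0)
for cam in ['top','scene']:
    p=grab(cam,cam+'0')
    for n,z in Z.items():
        for o in cams.place_of(n,p)[:2]:
            print(cam,n,round(o['p'],2),np.round(o['at'],1),atz(p,o['at'],z),atd(p,o['at']))
a=cv2.imread('pics/top0.png');b=cv2.imread('pics/scene0.png')
print(monitor.read_state())
E
```

```text
pics
top tree_base 0.8 [162.7 197.5] [0.632 0.152 0.   ] [0.622 0.137 0.106]
top seat 0.59 [154.6 234.5] [0.644 0.038 0.1  ] [0.642 0.037 0.115]
top green_rest 0.92 [117.6 187.8] [0.738 0.158 0.14 ] [0.734 0.154 0.162]
top yellow_rest 0.71 [167.5 154.1] [0.607 0.246 0.14 ] [0.605 0.239 0.17 ]
top red_rest 0.73 [201.3 199.3] [0.518 0.127 0.14 ] [0.518 0.126 0.153]
top rest_mid 0.6 [207.6 340.3] [ 0.5   -0.255  0.035] [ 0.5   -0.251  0.061]
top rest_foot 0.62 [207.5 342.8] [ 0.5   -0.268  0.   ] [ 0.5   -0.259  0.055]
top rest_foot 0.53 [210.2 335.8] [ 0.492 -0.248  0.   ] [ 0.492 -0.243  0.034]
top beaker 0.56 [239.  120.5] [0.411 0.376 0.   ] [0.411 0.375 0.004]
top bung 0.48 [150.1 340.2] [ 0.666 -0.263  0.   ] [ 0.662 -0.258  0.03 ]
top paddle 0.57 [212.8 396. ] [ 0.484 -0.421  0.   ] [ 0.484 -0.418  0.012]
top paddle 0.52 [203.3 198.1] [0.513 0.15  0.   ] [0.513 0.128 0.157]
scene tree_base 0.93 [201.9 310.9] [0.623 0.14  0.   ] [0.634 0.127 0.028]
scene tree_base 0.73 [201.7 289.9] [0.591 0.087 0.   ] [0.643 0.038 0.119]
scene seat 0.77 [202.8 287.2] [0.634 0.038 0.1  ] [0.634 0.
[... 683 characters left out ...]
 0.377 -0.   ] [0.431 0.359 0.024]
scene bung 0.58 [203.1 289.4] [0.594 0.084 0.   ] [0.644 0.036 0.117]
scene bung 0.47 [281.5 194.1] [ 0.664 -0.256  0.   ] [ 0.675 -0.257  0.032]
scene paddle 0.68 [254.1 108.7] [ 0.482 -0.419  0.   ] [ 0.486 -0.417  0.009]
{'t': 1.1, 'joint_positions': array([-1.532,  0.181,  1.607, -0.   ,  1.354, -0.206]), 'joint_vel': array([-0.002, -0.001,  0.   , -0.002, -0.001, -0.001]), 'joint_efforts': array([  0.002, -44.485, -35.169,  -0.   ,   0.001,  -0.   ]), 'tcp_pos': array([ 0.139, -0.558,  0.231]), 'tcp_rot': array([3.142, 0.   , 0.245]), 'force': array([-0.202,  0.217,  0.264]), 'torque': array([-0.004,  0.023, -0.015]), 'grip_width': 0.08540732973712312}
```

```bash
python3 - <<'E'
import cv2,numpy as np
a=cv2.imread('pics/top0.png')[80:280,90:430];b=cv2.imread('pics/scene0.png')[80:320,70:410]
a=cv2.resize(a,(680,400));
cv2.imwrite('pics/v1.png',a);cv2.imwrite('pics/v2.png',cv2.resize(b,(680,480)))
E
```

```text
(no output)
```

View pics/v1.png

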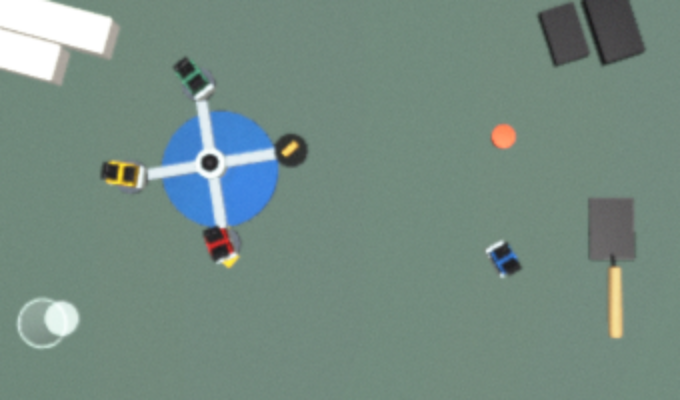

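View pics/v2.png

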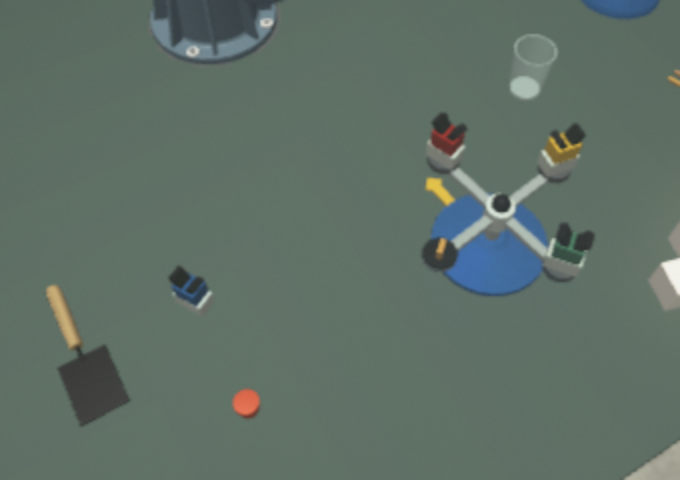

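The views show the tree at about (0.63, 0.145). The empty disc points to -y, with a brass tongue at v1 (290,149). Red sits roughly over the yellow pointer tip (v1 231,260), and the loose blue rest is at (503,258). I'll fit the base, pointer, branch and rest axes numerically.

```bash
cat >> h.py <<'E'
def cloud(p,mask,wrist=False):
    rc=np.argwhere(mask&(p['z_map']>0)); 
    return np.array([ (lambda cd: cd[0]+cd[1]*p['z_map'][r,c])(ray(p,(r,c),wrist)) for r,c in rc])
def hsv(p): return cv2.cvtColor(p['image'],cv2.COLOR_RGB2HSV).astype(int)
def axis(q):
    q=q[:,:2]-q[:,:2].mean(0); w,v=np.linalg.eigh(q.T@q/len(q)); return np.degrees(np.arctan2(v[1,1],v[0,1])), np.sqrt(w)
E
python3 - <<'E'
from h import *
np.set_printoptions(precision=4,suppress=True)
for cam in ['top','scene']:
    p=grab(cam);h=hsv(p);H,S,V=h[...,0],h[...,1],h[...,2]
    q=cloud(p,(H>95)&(H<125)&(S>130)&(V>60))
    q=q[(np.hypot(q[:,0]-.62,q[:,1]-.145)<.13)]
    print(cam,'base',len(q),np.median(q[:,2]))
    zb=np.median(q[:,2]); b=q[abs(q[:,2]-zb)<.006]
    # circle fit on convex hull
    hull=cv2.convexHull(b[:,:2].astype(np.float32)); (c,r)=cv2.minEnclosingCircle(hull); print(' circ',c,r)
    q=cloud(p,(H>18)&(H<34)&(S>110)&(V>110))
    y=q[(q[:,2]<.02)&(np.hypot(q[:,0]-.62,q[:,1]-.145)<.18)]
    if len(y): print(' pointer',len(y),y.mean(0),axis(y),np.degrees(np.arctan2(*(y.mean(0)[:2]-np.array(c))[::-1])))
    t=q[(q[:,2]>.09)&(np.hypot(q[:,0]-.64,q[:,1]-.037)<.03)]
    if len(t): print(' tongue',len(t),t.mean(0),axis(t))
    # hub ball
    q=cloud(p,(V<60)); k=q[(q[:,2]>.105)&(np.hypot(q[:,0]-.63,q[:,1]-.145)<.035)]
    if len(k): print(' ball',len(k),k.mean(0),k.max(0))
    d=q[(q[:,2]>.085)&(q[:,2]<.12)&(np.hypot(q[:,0]-.64,q[:,1]-.037)<.04)]
    if len(d): print(' disc',len(d),(d.max(0)+d.min(0))/2,np.median(d[:,2]))
    q=cloud(p,np.ones(H.shape,bool)); k=q[(q[:,2]>.006)&(np.hypot(q[:,0]-.5,q[:,1]+.255)<.05)]
    for z0,z1 in ((.06,.08),(.035,.08),(.01,.08)):
        s=k[(k[:,2]>z0)&(k[:,2]<z1)]; print(' rest',z0,len(s),s.mean(0) if len(s) else '', cv2.minAreaRect(s[:,:2].astype(np.float32)) if len(s)>3 else '',axis(s) if len(s)>3 else '')
E
```

```text
top base 1856 0.013536269179404647
 circ (0.6265266537666321, 0.14500530064105988) 0.0840568020939827
 pointer 22 [0.5053 0.1455 0.003 ] (np.float64(48.6701273442936), array([0.0056, 0.0639])) 179.76236697294354
 tongue 37 [0.6448 0.0372 0.1115] (np.float64(136.35809337192737), array([0.0035, 0.0068]))
 ball 32 [0.6262 0.1434 0.1181] [0.6341 0.1501 0.1268]
 disc 114 [0.643  0.0367 0.0985] 0.09826909666159145
 rest 0.06 89 [ 0.4951 -0.2574  0.0675] ((0.49491146206855774, -0.2573658227920532), (0.04237676411867142, 0.021649230271577835), 31.08732032775879) (np.float64(-149.7628731407776), array([0.0065, 0.0147]))
 rest 0.035 165 [ 0.4942 -0.256   0.0608] ((0.49521350860595703, -0.2577480375766754), (0.04250244423747063, 0.028611252084374428), 28.97020721435547) (np.float64(-148.11038462003785), array([0.0081, 0.012 ]))
 rest 0.01 202 [ 0.4953 -0.2544  0.0537] ((0.49557703733444214, -0.2575675845146179), (0.04399546980857849, 0.028728697448968887), 29.512454986572266) (np.float64(-152.04419746066475), array([0.0085, 0.013 ]))
scene base 1433 0.015207077149503534
 circ (0.628897249698638
[... 283 characters left out ...]
0.6387 0.1535 0.1231]
 disc 24 [0.646  0.0307 0.0988] 0.09990943077925885
 rest 0.06 101 [ 0.4955 -0.2582  0.068 ] ((0.4956054985523224, -0.2572084069252014), (0.04317988455295563, 0.021339017897844315), 28.999773025512695) (np.float64(-151.2573711829055), array([0.0067, 0.0144]))
 rest 0.035 219 [ 0.4991 -0.2586  0.0585] ((0.4960271418094635, -0.25783124566078186), (0.04304363951086998, 0.027745772153139114), 31.663131713867188) (np.float64(-147.88543626457857), array([0.0081, 0.0129]))
 rest 0.01 307 [ 0.5017 -0.2579  0.0483] ((0.4963008463382721, -0.2577473521232605), (0.04540602117776871, 0.028122980147600174), 32.71590805053711) (np.float64(-140.46251303886814), array([0.0083, 0.0137]))
```

Base centre is about (0.6275, 0.145). The pointer lies at about -176°, the seat at about -82° and the tongue at about 136°, so the tree must turn about 94° clockwise. I'll push the red rest round with the shut fingers.

Call:
step_arm(plan=[279,-248,0,14,0,279,-248,0,14,0,279,-248,0,14,0,279,-248,0,14,0,279,-248,0,14,0,279,-248,0,14,0,279,-248,0,14,0,279,-248,0,14,0,279,-248,0,14,0,279,-248,0,14,0])

```text
t: 2.03
tcp_pos: [0.3528, -0.244, 0.2314]
tcp_rot: [-3.14, -0.002, 0.007]
force: [-0.3, -0.3, 0.8]
grip_width: 0.0002
```

Call:
step_arm(plan=[190,-316,0,0,0,190,-316,0,0,0,190,-316,0,0,0,190,-316,0,0,0,190,-316,0,0,0,190,-316,0,0,0,190,-316,0,0,0,190,-316,0,0,0,190,-316,100,0,0,190,-316,100,0,0])

```text
t: 2.87
tcp_pos: [0.5391, 0.0668, 0.1572]
tcp_rot: [-3.14, -0.009, 0.01]
force: [0.6, 0.1, -0.7]
grip_width: -0.0001
```

```bash
python3 - <<'E'
from h import *
p=grab('scene','s1'); w=grab('wrist','w1'); print(monitor.read_state()['tcp_pos'],monitor.read_state()['force'])
cv2.imwrite('pics/v3.png',np.hstack([cv2.resize(p['image'][80:280,200:400],(400,400)),cv2.resize(w['image'],(533,400))])[:,:780,::-1])
E
```

```text
[0.53166056 0.06718844 0.14844372] [-0.6021653  -0.14156197 -1.59345386]
```

View pics/v3.png

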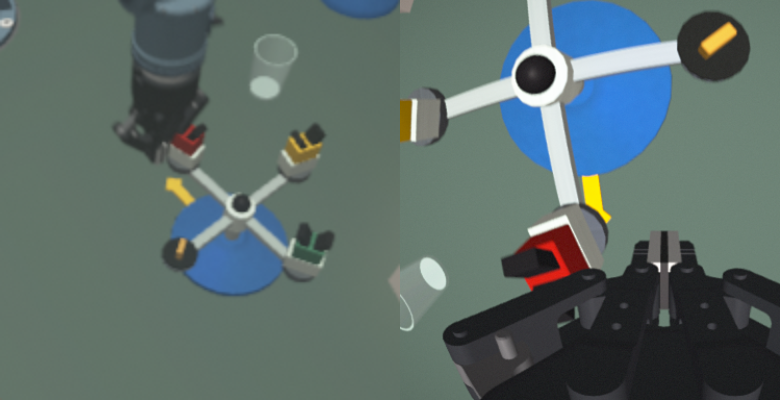

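The view shows the shut fingers low on the -y side of the red rest, with clear space to it. Pushing along the 110 mm arc.

Call:
step_arm(plan=[5,-15,18,0,0,0,-23,18,0,0,-4,-31,18,0,0,-8,-40,18,0,0,-10,-49,18,0,0,-12,-59,18,0,0,-14,-68,18,0,0,-14,-78,18,0,0,-14,-87,18,0,0,-12,-97,18,0,0])

```text
t: 3.8
tcp_pos: [0.5192, 0.1645, 0.1322]
tcp_rot: [-3.139, 0.008, 0.01]
force: [2.8, -5.0, -0.2]
grip_width: -0.0001
```

Call:
step_arm(plan=[2,-9,2,0,0,5,-18,2,0,0,9,-27,2,0,0,13,-35,2,0,0,18,-44,2,0,0,24,-51,2,0,0,30,-58,2,0,0,37,-65,2,0,0,45,-71,2,0,0,48,-73,2,0,0])

```text
t: 4.63
tcp_pos: [0.5673, 0.2387, 0.1305]
tcp_rot: [-3.139, 0.008, 0.01]
force: [-1.9, -3.0, 1.0]
grip_width: 0.0001
```

```bash
cat > tree.py <<'E'
from h import *
np.set_printoptions(precision=4,suppress=True)
C=np.array([.6275,.145])
s=monitor.read_state(); print(s['tcp_pos'],s['tcp_rot'],s['force'])
for cam in ['top','scene']:
    p=grab(cam,cam+'_t')
    for n,z,o in (('seat',.1,0),('green_rest',.14,90),('yellow_rest',.14,180),('red_rest',.14,-90)):
        for d in cams.place_of(n,p)[:1]:
            x=atz(p,d['at'],z)[:2]; v=x-C
            print(cam,n,round(d['p'],2),x,round(np.hypot(*v),3),'empty angle',round((np.degrees(np.arctan2(v[1],v[0]))-o)%360-360,1))
E
python3 tree.py
```

```text
[0.5673 0.2387 0.1305] [-3.1388  0.0078  0.0102] [-1.8946 -3.0421  1.0013]
top seat 0.82 [0.5183 0.1087] 0.115 empty angle -161.6
top green_rest 0.9 [0.6623 0.0363] 0.114 empty angle -162.2
top yellow_rest 0.7 [0.7327 0.176 ] 0.11 empty angle -163.6
top red_rest 0.77 [0.5832 0.2561] 0.12 empty angle -158.2
scene seat 0.92 [0.5151 0.1169] 0.116 empty angle -166.0
scene green_rest 0.97 [0.6607 0.04  ] 0.11 empty angle -162.5
scene yellow_rest 0.86 [0.7252 0.1867] 0.106 empty angle -156.9
scene red_rest 0.73 [0.5893 0.2559] 0.117 empty angle -161.0
```

Call:
step_arm(plan=[4,-2,0,0,0,8,-4,0,0,0,11,-5,0,0,0,14,-6,0,0,0,17,-7,0,0,0,20,-9,0,0,0,22,-10,0,0,0,24,-10,0,0,0,24,-10,0,0,0,24,-10,0,0,0])

```text
t: 5.97
tcp_pos: [0.5905, 0.2486, 0.1299]
tcp_rot: [-3.138, 0.008, 0.01]
force: [-1.1, 0.5, -0.4]
grip_width: -0.0001
```

```bash
python3 tree.py; python3 - <<'E'
import cv2,numpy as np
a=cv2.imread('pics/top_t.png')[90:240,120:270];b=cv2.imread('pics/scene_t.png')[90:270,210:390]
cv2.imwrite('pics/v4.png',np.hstack([cv2.resize(a,(400,400)),cv2.resize(b,(400,400))]))
E
```

```text
[0.5905 0.2486 0.1299] [-3.138   0.0076  0.01  ] [-1.1284  0.5221 -0.433 ]
top seat 0.65 [0.5181 0.1359] 0.11 empty angle -175.3
top green_rest 0.92 [0.6392 0.0332] 0.112 empty angle -174.0
top yellow_rest 0.95 [0.7384 0.1545] 0.111 empty angle -175.1
top red_rest 0.69 [0.6191 0.2573] 0.113 empty angle -175.7
scene seat 0.76 [0.5145 0.1389] 0.113 empty angle -176.9
scene green_rest 0.96 [0.6368 0.0448] 0.101 empty angle -174.7
scene yellow_rest 0.92 [0.7307 0.1624] 0.105 empty angle -170.4
scene red_rest 0.78 [0.622  0.2553] 0.11 empty angle -177.1
```

View pics/v4.png

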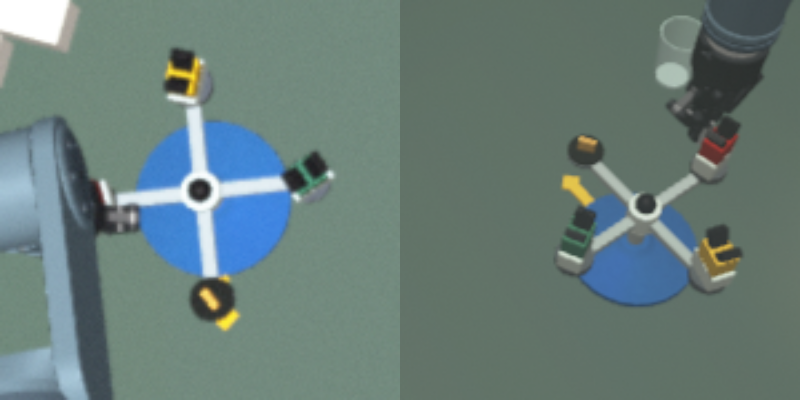

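```bash
cat > ptr.py <<'E'
from h import *
np.set_printoptions(precision=4,suppress=True)
for cam in ['top','scene']:
    p=grab(cam);h=hsv(p);H,S,V=h[...,0],h[...,1],h[...,2]
    q=cloud(p,(H>18)&(H<34)&(S>110)&(V>110))
    y=q[(q[:,2]<.02)&(np.hypot(q[:,0]-.62,q[:,1]-.145)<.18)]
    for lo,hi in ((.47,.51),(.51,.53),(.53,.56)):
        k=y[(y[:,0]>lo)&(y[:,0]<hi)]
        if len(k): m=(k.min(0)+k.max(0))/2; print(cam,len(k),k.mean(0),m,np.degrees(np.arctan2(m[1]-.145,m[0]-.6275)))
    t=q[(q[:,2]>.105)&(np.hypot(q[:,0]-.518,q[:,1]-.136)<.03)]
    if len(t): print(' tongue',len(t),t.mean(0),axis(t),cv2.minAreaRect(t[:,:2].astype(np.float32)))
    q=cloud(p,(V<75)&(S<120)); d=q[(q[:,2]>.09)&(q[:,2]<.106)&(np.hypot(q[:,0]-.518,q[:,1]-.136)<.04)]
    if len(d): print(' disc',len(d),(d.max(0)+d.min(0))/2,d.mean(0))
E
python3 ptr.py
```

```text
top 31 [0.4945 0.1295 0.003 ] [0.4953 0.1297 0.0036] -173.4101856726024
top 6 [0.5393 0.1332 0.0024] [0.5389 0.1342 0.0033] -173.05309522561902
 tongue 28 [0.5176 0.1342 0.1153] (np.float64(-141.6852941696802), array([0.0024, 0.0064])) ((0.5175288915634155, 0.13458320498466492), (0.020895998924970627, 0.007517677266150713), 38.259490966796875)
 disc 135 [0.5168 0.1326 0.0986] [0.5173 0.1327 0.0982]
scene 46 [0.4991 0.1363 0.0034] [0.4983 0.1361 0.0023] -176.05745009547275
scene 32 [0.5196 0.1373 0.0036] [0.5197 0.1377 0.0039] -176.11593340238187
scene 17 [0.5358 0.1377 0.0051] [0.5379 0.1372 0.0078] -175.02840090983355
 tongue 22 [0.5177 0.1354 0.1162] (np.float64(-142.967946094544), array([0.0029, 0.0068])) ((0.5176202058792114, 0.13551728427410126), (0.01998477801680565, 0.009743021801114082), 31.711360931396484)
 disc 102 [0.5178 0.1342 0.0975] [0.5233 0.1304 0.0996]
```

Pointer and seat agree at about -174° to -176°, so the branch is within tolerance. The tongue lies at about 38°. Retreating and heading for the blue rest.

Call:
step_arm(plan=[-12,-3,0,0,0,-20,-5,0,0,0,-20,-5,-40,0,0,-20,-5,-90,0,0,-20,-5,-95,0,0,-40,40,-95,-7,100,-60,80,-95,-14,100,-80,120,-95,-21,100,-95,160,-95,-28,100,-95,200,-95,-30,100])

```text
t: 7.4
tcp_pos: [0.4978, 0.0633, 0.2253]
tcp_rot: [-3.135, 0.005, 0.541]
force: [0.2, 0.2, 0.2]
grip_width: 0.0607
```

Call:
step_arm(plan=[-167,274,0,0,100,-167,274,0,0,100,-167,274,0,0,100,-167,274,0,0,100,-167,274,0,0,100,-167,274,0,0,100,-167,274,0,0,100,-167,274,40,0,100,-167,274,70,0,100,-167,274,80,0,100])

```text
t: 8.23
tcp_pos: [0.4923, -0.2573, 0.1393]
tcp_rot: [-3.128, 0.008, 0.538]
force: [-2.0, 0.4, -0.9]
grip_width: 0.0855
```

```bash
python3 - <<'E'
from h import *
np.set_printoptions(precision=4,suppress=True)
w=grab('wrist','w2');s=monitor.read_state();print(s['tcp_pos'],s['tcp_rot'],s['force'])
for n,z in(('rest_mid',.035),('rest_foot',0)):
  for d in cams.place_of(n,w)[:2]: print(n,d,atz(w,d['at'],z,True))
for cam in('wrist',):
    q=cloud(w,np.ones(w['z_map'].shape,bool),True); k=q[(q[:,2]>.008)&(q[:,2]<.08)&(np.hypot(q[:,0]-.495,q[:,1]+.257)<.035)]
    for z0,z1 in ((.056,.08),(.03,.054),(.008,.08)):
        m=k[(k[:,2]>z0)&(k[:,2]<z1)]
        if len(m)>5: print(z0,len(m),m.mean(0),cv2.minAreaRect(m[:,:2].astype(np.float32)))
E
```

```text
[ 0.492  -0.2555  0.139 ] [-3.1256  0.0082  0.5397] [-1.4669  0.986  -0.8372]
rest_mid {'at': [183.7, 257.7], 'p': 0.98} [ 0.494  -0.2581  0.035 ]
rest_foot {'at': [172.8, 254.8], 'p': 0.62} [ 0.4942 -0.2547  0.    ]
0.056 1344 [ 0.4947 -0.2556  0.0671] ((0.4944514036178589, -0.25555914640426636), (0.042906515300273895, 0.021963022649288177), 30.10369300842285)
0.03 272 [ 0.5028 -0.2506  0.0469] ((0.4945102632045746, -0.25560683012008667), (0.03605354204773903, 0.02800513617694378), 29.748472213745117)
0.008 2243 [ 0.4976 -0.2537  0.0574] ((0.49476540088653564, -0.25545817613601685), (0.043458033353090286, 0.028008459135890007), 29.73185157775879)
```

View pics/w2.png

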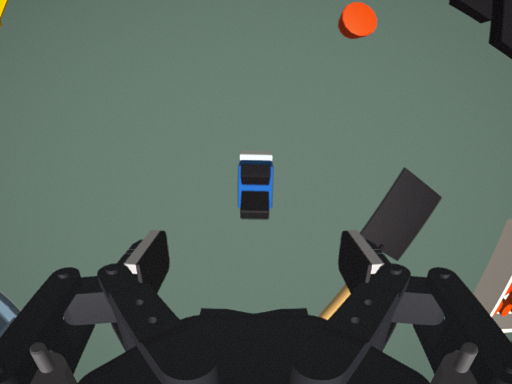

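The wrist view shows the rest at (185,256), centred between the open fingers, with the bung and paddle clear. It fits at (0.4945, -0.2556) with yaw 29.8°. Descending.

Call:
step_arm(plan=[3,3,30,1,100,3,3,60,1,100,3,3,90,1,100,3,3,110,1,100,3,3,119,1,100,3,3,119,1,100,3,3,119,1,100,3,3,119,1,100,3,3,119,1,100,3,3,119,1,100])

```text
t: 9.22
tcp_pos: [0.4989, -0.2572, 0.0267]
tcp_rot: [-3.135, 0.005, 0.525]
force: [-1.3, -0.3, -0.0]
grip_width: 0.0857
```

```bash
python3 - <<'E'
from h import *
s=monitor.read_state();print(s['tcp_pos'],s['tcp_rot'],s['force'],s['torque'])
E
```

```text
[ 0.49889694 -0.25720351  0.02669198] [-3.1350938   0.00487329  0.52472926] [-1.25870684 -0.33058986 -0.03895306] [-0.0034622  -0.0232128  -0.03404646]
```

Call:
step_arm(plan=[-3,-3.5,5,0,100,-3,-3.5,5,0,100,-3,-3.5,5,0,100,-3,-3.5,5,0,0,-3,-3.5,5,0,0,-3,-3.5,5,0,0,-3,-3.5,5,0,0,-3,-3.5,5,0,0,-3,-3.5,5,0,0,-3,-3.5,5,0,0])

```text
t: 10.05
tcp_pos: [0.4948, -0.2559, 0.0219]
tcp_rot: [-3.136, 0.005, 0.525]
force: [-0.2, -0.5, 0.7]
grip_width: 0.027
```

```bash
python3 - <<'E'
from h import *
s=monitor.read_state();print(s['tcp_pos'],s['tcp_rot'],s['force'],s['torque'],s['grip_width'])
E
```

```text
[ 0.49475352 -0.25587241  0.02189731] [-3.13567947  0.00469311  0.52474721] [-0.2003499  -0.47875597  0.70443829] [-0.15786125 -0.04513059 -0.01121981] 0.02697146427084103
```

Call:
step_arm(plan=[0,0,-30,0,0,0,0,-70,0,0,0,0,-110,0,0,0,0,-145,0,0,10,-15,-150,-1,0,30,-45,-150,-2,0,50,-75,-150,-4,0,70,-106,-150,-6,0,90,-136,-150,-8,0,108,-163,-150,-8,0])

```text
t: 10.88
tcp_pos: [0.5068, -0.0589, 0.1719]
tcp_rot: [-3.134, 0.004, 0.666]
force: [0.4, 0.4, -2.2]
grip_width: 0.0274
```

Call:
step_arm(plan=[16,-18,0,0,0,32,-36,0,0,0,48,-54,0,0,0,64,-72,0,0,0,75,-85,0,0,0,75,-85,0,0,0,75,-85,0,0,0,75,-85,0,0,0,75,-85,0,0,0,75,-85,0,0,0])

```text
t: 11.72
tcp_pos: [0.5132, 0.0533, 0.1721]
tcp_rot: [-3.134, 0.004, 0.665]
force: [0.2, 0.1, -2.1]
grip_width: 0.0271
```

```bash
python3 - <<'E'
from h import *
np.set_printoptions(precision=4,suppress=True)
w=grab('wrist','w3');s=monitor.read_state();print(s['tcp_pos'],s['tcp_rot'],s['force'],s['torque'],s['grip_width'])
for n,z in(('seat',.1),):
  for d in cams.place_of(n,w)[:2]: print(n,d,atz(w,d['at'],z,True))
h=hsv(w);H,S,V=h[...,0],h[...,1],h[...,2]
q=cloud(w,(H>12)&(H<34)&(S>90)&(V>90),True)
t=q[(q[:,2]>.113)&(np.hypot(q[:,0]-.518,q[:,1]-.136)<.03)]
if len(t): print(' tongue',len(t),t.mean(0),axis(t),cv2.minAreaRect(t[:,:2].astype(np.float32)))
q=cloud(w,(V<75)&(S<120),True); d=q[(q[:,2]>.09)&(q[:,2]<.106)&(np.hypot(q[:,0]-.518,q[:,1]-.136)<.04)]
if len(d): print(' disc',len(d),(d.max(0)+d.min(0))/2,d.mean(0),np.ptp(d,axis=0), cv2.minEnclosingCircle(d[:,:2].astype(np.float32)))
q=cloud(w,(H>18)&(H<34)&(S>110)&(V>110),True);y=q[(q[:,2]<.02)&(np.hypot(q[:,0]-.62,q[:,1]-.145)<.18)]
for lo,hi in ((.47,.495),(.495,.51),(.51,.53),(.53,.56)):
    k=y[(y[:,0]>lo)&(y[:,0]<hi)]
    if len(k): print('ptr',len(k),k.mean(0),k.min(0),k.max(0))
E
```

```text
[0.5133 0.0534 0.1722] [-3.1339  0.0044  0.6649] [-0.0694  0.0767 -2.0213] [0.0278 0.0251 0.0079] 0.026973023425846742
seat {'at': [129.4, 170.2], 'p': 0.92} [0.5147 0.1345 0.1   ]
 tongue 394 [0.5165 0.1364 0.1177] (np.float64(-142.51371416172174), array([0.0024, 0.0062])) ((0.5161822438240051, 0.1367819607257843), (0.02171330526471138, 0.008691967464983463), 38.48162841796875)
 disc 2115 [0.5162 0.1369 0.0968] [0.5177 0.1354 0.1003] [0.0444 0.0452 0.0121] ((0.5162380933761597, 0.13666123151779175), 0.022911781445145607)
ptr 69 [0.5266 0.1359 0.0041] [0.5196 0.1306 0.0002] [0.53   0.145  0.0058]
ptr 143 [0.5356 0.1385 0.0043] [ 0.5301  0.1318 -0.0005] [0.5417 0.146  0.0067]
```

View pics/w3.png

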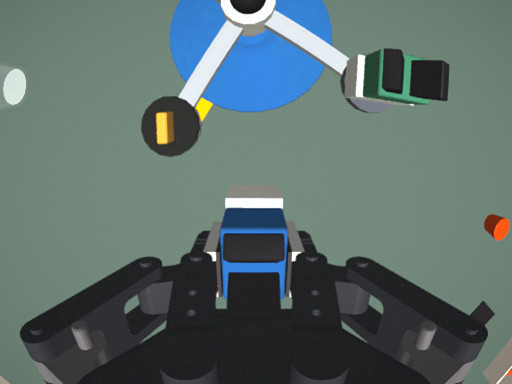

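The wrist view shows the disc at (126,170) with its tongue at about 38.5°. The rest is held upright and square in the jaws. Moving over the seat.

Call:
step_arm(plan=[12,-14,0,0,0,24,-28,0,0,0,36,-43,0,0,0,48,-57,0,0,0,54,-64,0,-0.5,0,54,-64,0,-0.5,0,54,-64,0,-0.5,0,54,-64,10,-0.5,0,54,-64,20,-0.5,0,54,-64,20,-0.5,0])

```text
t: 12.65
tcp_pos: [0.5144, 0.1362, 0.1495]
tcp_rot: [-3.131, 0.008, 0.672]
force: [-0.7, -0.3, -2.1]
grip_width: 0.0272
```

Call:
step_arm(plan=[1.7,0.7,0,0,0,1.7,0.7,2,0,0,1.7,0.7,4,0,0,1.7,0.7,6,0,0,1.7,0.7,8,0,0,1.7,0.7,9,0,0,1.7,0.7,10,0,0,1.7,0.7,10.5,0,0,1.7,0.7,11,0,0,1.7,0.7,11,0,0])

```text
t: 13.48
tcp_pos: [0.5159, 0.1368, 0.1385]
tcp_rot: [-3.131, 0.008, 0.673]
force: [-0.1, 0.6, -2.4]
grip_width: 0.0272
```

Call:
step_arm(plan=[0,0,0.5,0,0,0,0,1,0,0,0,0,1.5,0,0,0,0,2,0,0,0,0,2.5,0,0,0,0,3,0,0,0,0,3,0,0,0,0,3,0,0,0,0,3,0,0,0,0,3,0,0])

```text
t: 14.32
tcp_pos: [0.5159, 0.1368, 0.1355]
tcp_rot: [-3.131, 0.008, 0.673]
force: [0.2, 0.3, -1.7]
grip_width: 0.0272
```

Foot is about 4 mm below the tongue top with no extra force, so the slot has engaged. Continuing gently.

Call:
step_arm(plan=[0,0,1,0,0,0,0,2,0,0,0,0,3,0,0,0,0,4,0,0,0,0,5,0,0,0,0,6,0,0,0,0,7,0,0,0,0,8,0,0,0,0,8,0,0,0,0,8,0,0])

```text
t: 15.15
tcp_pos: [0.5158, 0.1369, 0.1275]
tcp_rot: [-3.131, 0.008, 0.672]
force: [0.6, -0.5, -1.5]
grip_width: 0.0269
```

Call:
step_arm(plan=[0,0,1,0,0,0,0,2,0,0,0,0,3,0,0,0,0,4,0,0,0,0,4.5,0,0,0,0,5,0,0,0,0,5.5,0,0,0,0,5.5,0,0,0,0,5.5,0,0,0,0,5.5,0,0])

```text
t: 15.98
tcp_pos: [0.5157, 0.1368, 0.1219]
tcp_rot: [-3.131, 0.008, 0.672]
force: [-0.1, -0.3, -2.6]
grip_width: 0.0271
```

```bash
python3 - <<'E'
from h import *
np.set_printoptions(precision=4,suppress=True)
s=monitor.read_state();print(s['tcp_pos'],s['force'],s['torque'])
p=grab('scene','s5');w=grab('wrist','w5')
cv2.imwrite('pics/v7.png',np.hstack([cv2.resize(p['image'][90:240,210:360],(400,400)),w['image'][0:384,60:460]])[:384,:,::-1] if 0 else np.hstack([cv2.resize(p['image'][90:240,210:360],(384,384)),w['image'][:,60:460]])[:,:,::-1])
E
```

```text
[0.5157 0.1368 0.1219] [-0.0623 -0.3321 -2.6399] [-0.0215 -0.0011  0.0059]
```

View pics/v7.png

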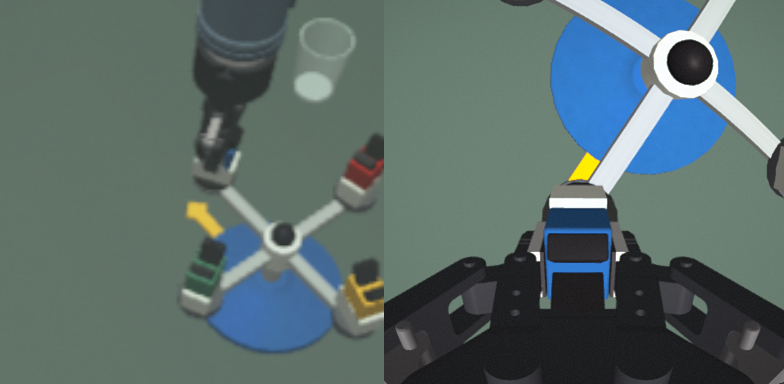

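It shows the rest in the disc, over the pointer. Lowering until the pad pushes back, then releasing.

Call:
step_arm(plan=[0,0,0.5,0,0,0,0,1,0,0,0,0,1,0,0,0,0,1.4,0,0,0,0,1.4,0,0,0,0,1.4,0,0,0,0,1.4,0,0,0,0,1.4,0,0,0,0,1.4,0,0,0,0,1.4,0,0])

```text
t: 16.92
tcp_pos: [0.5158, 0.1369, 0.1207]
tcp_rot: [-3.131, 0.008, 0.673]
force: [-1.2, -0.3, 2.5]
grip_width: 0.0276
```

Contact: about +4.5 N of support. Releasing and then rising straight up.

Call:
step_arm(plan=[0,0,0,0,15,0,0,0,0,40,0,0,0,0,65,0,0,0,0,65,0,0,0,0,65,0,0,0,0,65,0,0,0,0,65,0,0,0,0,65,0,0,0,0,65,0,0,0,0,65])

```text
t: 17.75
tcp_pos: [0.5158, 0.1369, 0.1207]
tcp_rot: [-3.131, 0.008, 0.673]
force: [0.1, 0.2, -0.5]
grip_width: 0.0556
```

Call:
step_arm(plan=[0,0,-10,0,65,0,0,-20,0,65,0,0,-35,0,65,0,0,-50,0,65,0,0,-70,0,65,0,0,-90,0,65,0,0,-110,0,65,-30,30,-130,0,65,-60,60,-130,0,65,-90,90,-130,0,65])

```text
t: 18.58
tcp_pos: [0.5048, 0.0155, 0.2539]
tcp_rot: [-3.136, 0.004, 0.675]
force: [1.5, -1.0, -0.9]
grip_width: 0.0557
```

```bash
python3 - <<'E'
from h import *
np.set_printoptions(precision=4,suppress=True)
s=monitor.read_state();print(s['t'],s['tcp_pos'],s['force'],s['grip_width'])
ims=[]
for cam in('wrist','top','scene'):
    p=grab(cam,cam+'_f');W=cam=='wrist'
    for n,z in(('rest_foot',.1),('rest_mid',.135),('beaker',0),('bung',0),('paddle',0)):
        for d in cams.place_of(n,p)[:1]: print(cam,n,round(d['p'],2),atz(p,d['at'],z,W))
    q=cloud(p,np.ones(p['z_map'].shape,bool),W); k=q[(q[:,2]>.158)&(q[:,2]<.19)&(np.hypot(q[:,0]-.516,q[:,1]-.137)<.035)]
    if len(k)>5: print(len(k),'top z',np.percentile(k[:,2],[50,95]),cv2.minAreaRect(k[:,:2].astype(np.float32)))
    ims.append(p['image'])
cv2.imwrite('pics/v8.png',np.hstack([cv2.resize(ims[2][90:240,210:360],(384,384)),ims[0][:,60:460]])[:,:,::-1])
E
```

```text
18.5833 [0.5048 0.0155 0.2539] [ 1.4725 -1.0047 -0.9144] 0.055732650120584294
wrist rest_foot 0.77 [0.5166 0.1401 0.1   ]
wrist rest_mid 0.59 [0.5165 0.137  0.135 ]
wrist beaker 0.77 [0.4105 0.382  0.    ]
wrist bung 0.64 [ 0.663  -0.2605  0.    ]
wrist paddle 0.66 [0.5029 0.1674 0.    ]
1157 top z [0.1681 0.172 ] ((0.5154146552085876, 0.13732466101646423), (0.04328451678156853, 0.02283615618944168), 38.1840934753418)
top rest_mid 0.49 [0.5216 0.1313 0.135 ]
top beaker 0.76 [0.4146 0.3738 0.    ]
top bung 0.51 [ 0.6674 -0.2598  0.    ]
top paddle 0.83 [ 0.4836 -0.423   0.    ]
29 top z [0.1674 0.1711] ((0.5275076627731323, 0.1460888683795929), (0.012372543103992939, 0.018312642350792885), 46.772483825683594)
scene rest_foot 0.64 [0.5207 0.1418 0.1   ]
scene rest_mid 0.9 [0.5237 0.1359 0.135 ]
scene beaker 0.78 [0.4126 0.3804 0.    ]
scene bung 0.66 [ 0.665  -0.2626  0.    ]
scene paddle 0.62 [ 0.4886 -0.4167  0.    ]
96 top z [0.1673 0.1714] ((0.5161932706832886, 0.1357506811618805), (0.04279441386461258, 0.02493029460310936), 38.24404525756836)
```

View pics/v8.png

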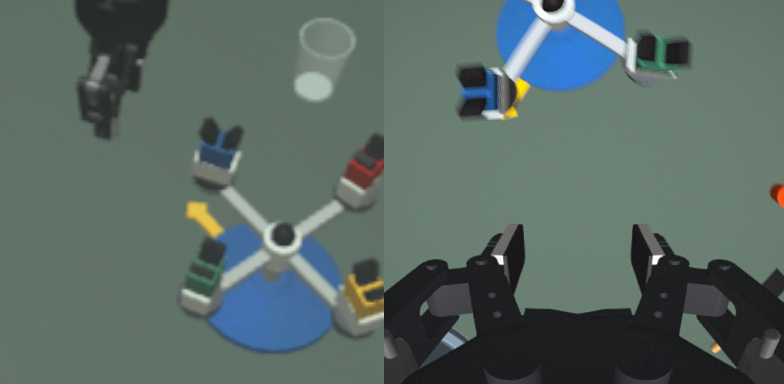

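The rest is upright with its top at 0.172 m (fully home). The gripper is clear, and the branch still lies over the pointer. Handing in.

```bash
python3 -c "
from rig import robot
print(robot.close_job())"
```

```text
the job is handed in; nothing more can be done
None
```

The blue V-rest is home on the empty branch, the branch lies over the pointer, and the job was handed in at about 19 s. `close_job` gave no verdict.

**What I did:** I pushed the red rest about 93° clockwise with the shut fingers. Then I gripped the blue rest, lined its slot up with the tongue (measured at about 38.5°) and lowered it. It dropped over the tongue at once, so it needed no turning by feel. Pad contact was about 4–5 N before I let go.

**Last checks:**
- **Seating:** the top of the rest is at 0.171–0.172 m, which matches fully home. It is upright, within 1–2 mm of the seat centre, and the gripper is well clear.
- **Branch over pointer:** the estimates put the branch at about -175° and the pointer between -173° and -176°. Both are good to a few degrees, against an allowance of about 10°.
- **Other things:** the beaker, bung and paddle are where they were to within about 6 mm, which is the camera noise.

**Disagreements:**
- The wrist-camera network put "paddle" at the tree with p 0.66. The top and scene cameras place the paddle where it started, so I took that as a false report.
- After release the top camera saw only part of the rest, and its fit of the rest was off by about 15 mm. I used the wrist and scene fits, which agree with each other.

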